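Clear the chassis plate and build the choke stack

ROBOT

A 6-joint arm with a two-finger parallel gripper is mounted at the origin on the work surface. World frame = base frame: x ahead of the robot, y to its left, z up, the work surface at z = 0. Lengths are in m, angles in rad, forces in N, time in s.
With the tool pointing down it reaches from about 0.375 to 0.9 m from the base axis. Payload 3.1 kg.
Tool frame: the origin (TCP) lies at the centre of the arm's flange, where the gripper is bolted on; the fingertips stand 173 mm ahead of it and the grasp point (between the pads) lies 155 mm ahead of it; z points along the fingers, y is the line along which they close (so a half turn about z gives the same grasp; the last joint's range is limited). The gripper opens to 85 mm and grips with 20 to 120 N. Pads are 22 mm wide; open, the fingers measure 114 mm over their backs; the gripper's body (76 mm by 85 mm) begins 54 mm behind the grasp point. The pads swing forward as they close: fully open they stand 13 mm farther back than shut.
Start: joints at [-1.516, 0.527, 1.433, -0, 1.181, -0.178], TCP at [0.144, -0.608, 0.405] pointing down, gripper open.
Joint ranges: [-3.08, 3.08], [-0.75, 2.2], [0.22, 2.44], [-1.43, 4.57], [0, 2.65], [-2.85, 2.85]. Speed limits (rad/s): [2.79, 2.79, 3.14, 3.14, 3.14, 3.14].

INTERFACE

Orientations are given as a unit quaternion [x, y, z, w].
In Python, from station import * gives the robot as it stands.
- The arm moves only by the shell command python3 -m jog 'ROWS' [OPENING] [FORCE]. ROWS is a JSON object of lists of equal length, an entry for each row: "linear": the shift along the world's x, y, z in mm, a list of three; "turn": the turn about the world's z in units of 5 degrees (1.0 is 5 degrees). A call has 1 to 12 rows; each row shifts and turns the commanded pose from where the row before left it; what a row does not reach is not made up. A row lasts 1/8 s, in which the tool goes at most 62.5 mm and 10.7 degrees, less where a joint would pass 70% of its speed; a pose out of reach is approached as far as the arm can. A call is refused whole if a number of a shift passes 62.5 or a number of a turn 1, either way. A call with a gripper value outside its range is refused whole. OPENING is the opening, from 0 (shut) to 1 (fully open), set as the call begins (- or left out, the last holds). The fingers move at their own pace and stop on an object; FORCE is the grip in N (left out, the last holds). Time passes only in rows, so rows that do not move let the fingers close. It gives the time, the measured TCP pose, the force, the opening and the grip force at its end, in the units of the state.
- sense(): the state, without advancing time (a new reading comes with each control period).
- snapshot(name): name is "side" or "top"; returns the picture (480x640x3 uint8, red, green, blue); there is no depth.
- get_calibration(name): a dict with "fx", "fy", "cx", "cy" (pixels), "world_to_cam" (4x4, takes a point from world to camera coordinates). Camera axes: x right, y down, z forward; pixel columns grow to the right and rows downward; lengths in m; the calibration is good to about 2 mm. A picture is of the moment at which its call begins. get_calibration takes no time and is no camera call.
- sign_off(): hands the job in; it is judged then, once.
The state is a dict: "t": time; "q": joint angles; "qd": joint speeds; "tau": joint torques, N m; "tcp_pos": TCP position; "tool_rot": TCP orientation; "force": force on the tool from outside, world axes, zero at the start; "ft_torque": the same for the moment, N m; "finger_gap": opening from 0.0 (shut) to 1.0 (fully open); "gripper_force": force on a finger pad.
Only numpy, scipy, OpenCV 4.12 (cv2) and the standard library are available. Lean on these libraries where they do the work, as an engineer would, in place of code of your own. Each camera call takes 0.05 s, during which the arm holds its last target. There are 200 camera calls.

TASK

First take the yellow scraper by its handle and push all the loose copper offcuts off the chassis plate into the orange scrap tray, without touching them with the fingers. Only then build the choke on the upright bolt: the white spacer first, down on the plate, next every green ring core there is, then the steel washer, and last the brass bushing, flange down. At the end the scraper must stand upright on its blue mat again (put it back whenever you like after sweeping), and the jar, screwdriver, meter and reel must have been left alone.

Things in the scene. Friction and masses are not known exactly. Their poses are not given: they have to be found in the camera images.
- chassis: fixed aluminium plate on standoffs, 260 (x) by 150 (y) mm, top 40 mm above the bench; origin on the bench under its centre, z up, x from the bolt end towards the tray. Bolt at x = -75. Along y = +-75 a lip, 12 mm above the plate, 146 mm clear between; ends open. Orange open scrap tray 160 wide, 30 high, 4 mm walls, from x = 120 to 260, so what is pushed over the end (x = 130) falls in
- bolt_seat (a point): foot of the bolt, on its axis at the plate's top surface; z up. Upright steel bolt 18 mm in diameter, standing 100 mm above the plate, its top 8 mm tapered
- bolt_top (a point): tip of the same bolt, on its axis, 100 mm above the plate
- plate_edge (a point): middle of the plate's open end above the tray, at the plate's top surface; axes as chassis
- tray_floor (a point): centre of the open part of the scrap tray's inner floor, 4 mm above the bench
- mat: fixed thin blue mat, 90 (x) by 170 (y) by 3 mm, the scraper's place; origin at the centre of its underside on the bench
- scraper_grip (a point): scraper block, about 150 g: yellow foot 26 (x) by 120 (y) by 22 mm high with a black upright handle, 20 (x) by 60 (y) mm, from 22 to 58 mm above the underside. This point is mid-handle, 42 mm above the underside; grip the handle across x. z up, y along the wide foot. Stands on the mat at the start
- spacer_c (a point): white spacer, the first to go on the bolt: ring of outer diameter 48 mm, bore 24 mm, 22 mm high, flat on the bench. This point is its centre, 11 mm above its underside, z along the bore
- washer_c (a point): plain dark steel washer, goes on after the cores: outer diameter 60 mm, bore 24 mm, 8 mm thick, flat on the bench. This point is its centre, 4 mm above its underside, z along the bore
- bushing_c (a point): brass flanged bushing, the last to go on: flange of diameter 60 mm, 6 mm high, at the bottom, above it a sleeve of diameter 38 mm up to 24 mm; bore 24 mm; starts flange down on the bench. This point is on the bore's axis 12 mm above the underside, z up when the flange is down
- jar_c (a point): small jar with a black lid, 40 mm in diameter, 60 mm high, standing among the parts; not part of the job, leave it be. This point is its centre, 30 mm above the bench
- driver: red-handled screwdriver lying beyond the parts, 170 mm long; leave it be. Origin near its middle on the bench, x along it
- meter: black hand multimeter lying beyond, 170 (x) by 85 by 36 mm; leave it be. Origin at the centre of its underside
- reel: blue and grey solder reel, 60 mm in diameter, 40 mm high, beyond the chassis; leave it be. Origin at the centre of its underside
- core1_c (a point): green ring core: ring of outer diameter 60 mm, bore 24 mm, 14 mm high, flat on the bench; two or three of the three alike are present. This point is its centre, 7 mm above its underside, z along the bore
- core2_c (a point): green ring core: ring of outer diameter 60 mm, bore 24 mm, 14 mm high, flat on the bench; two or three of the three alike are present. This point is its centre, 7 mm above its underside, z along the bore
- core3_c (a point): green ring core: ring of outer diameter 60 mm, bore 24 mm, 14 mm high, flat on the bench; two or three of the three alike are present. This point is its centre, 7 mm above its underside, z along the bore
- offcut1_c (a point): copper bar offcut, 26 by 16 by 10 mm, lying loose on the plate between bolt and tray; two to four are present. This point is its centre
- offcut2_c (a point): copper bar offcut, 26 by 16 by 10 mm, lying loose on the plate between bolt and tray; two to four are present. This point is its centre
- offcut3_c (a point): copper bar offcut, 26 by 16 by 10 mm, lying loose on the plate between bolt and tray; two to four are present. This point is its centre
- offcut4_c (a point): copper bar offcut, 26 by 16 by 10 mm, lying loose on the plate between bolt and tray; two to four are present. This point is its centre

How it is judged:
On the way, in this order (a step that is already met when the one before it is completed fails the run):
1. the scraper is held in the gripper down at the plate, between the lips (contact force between the fingers and scraper above 0.5 N and z of scraper_grip in the frame of chassis below 0.095 m and x of scraper_grip in the frame of chassis between -0.06 and 0.16 m and y of scraper_grip in the frame of chassis between -0.05 and 0.05 m), for 0.1 s.
2. every copper offcut lies in the scrap tray (x of offcut1_c in the frame of chassis between 0.12 and 0.26 m and y of offcut1_c in the frame of chassis between -0.08 and 0.08 m and z of each of offcut1_c, offcut2_c, offcut3_c, offcut4_c in the frame of chassis below 0.034 m and x of offcut2_c in the frame of chassis between 0.12 and 0.26 m and y of offcut2_c in the frame of chassis between -0.08 and 0.08 m and x of offcut3_c in the frame of chassis between 0.12 and 0.26 m and y of offcut3_c in the frame of chassis between -0.08 and 0.08 m and x of offcut4_c in the frame of chassis between 0.12 and 0.26 m and y of offcut4_c in the frame of chassis between -0.08 and 0.08 m), for 0.2 s.
3. the white spacer sits on the bolt, down on the plate (horizontal distance between spacer_c and bolt_seat below 0.006 m and angle between the z axis of spacer_c and the z axis of chassis, either way round below 0.12 rad and z of spacer_c in the frame of chassis between 0.045 and 0.055 m), for 0.2 s.
4. every green core is on the bolt above the spacer (horizontal distance between each of core1_c, core2_c, core3_c and bolt_seat below 0.006 m and angle between the z axis of each of core1_c, core2_c, core3_c and the z axis of chassis, either way round below 0.12 rad and z of core1_c in the frame of chassis between 0.066 and 0.101 m and z of core2_c in the frame of chassis between 0.066 and 0.101 m and z of core3_c in the frame of chassis between 0.066 and 0.101 m), for 0.2 s.
5. the steel washer is on the bolt above the cores (horizontal distance between washer_c and bolt_seat below 0.006 m and angle between the z axis of washer_c and the z axis of chassis, either way round below 0.12 rad and z of washer_c in the frame of chassis between 0.091 and 0.112 m), for 0.2 s.
6. the brass bushing is on the bolt above the washer, flange down (horizontal distance between bushing_c and bolt_seat below 0.006 m and angle between bushing_c's own z axis and vertical below 0.12 rad and z of bushing_c in the frame of chassis between 0.105 and 0.128 m), for 0.2 s.
At the end, for the whole second after the job is handed in: Offcuts in the scrap tray; on the bolt, within 6 mm of its axis and level within 0.12 rad, the spacer (down on the plate within 4 mm), above it all cores, then washer, then bushing, flange down; scraper upright, its centre over the blue mat; all released and at rest (all of step 2 and all of step 3 and all of step 4 and all of step 5 and all of step 6 and x of scraper_grip in the frame of mat between -0.05 and 0.05 m and y of scraper_grip in the frame of mat between -0.09 and 0.09 m and height (world z) of scraper_grip below 0.05 m and angle between scraper_grip's own z axis and vertical below 0.15 rad and contact force between the fingers and spacer below 0.1 N and contact force between the fingers and washer below 0.1 N and contact force between the fingers and bushing below 0.1 N and contact force between the fingers and scraper below 0.1 N and contact force between the fingers and core1 below 0.1 N and contact force between the fingers and core2 below 0.1 N and contact force between the fingers and core3 below 0.1 N and linear speed of each of spacer, washer, bushing, scraper, core1, core2, core3 below 0.02 m/s); the robot touches nothing.
It fails at once if an offcut is touched with the fingers (more than 1 N) (contact force between the fingers and offcut1 above 1 N or contact force between the fingers and offcut2 above 1 N or contact force between the fingers and offcut3 above 1 N or contact force between the fingers and offcut4 above 1 N).
It fails at once if the jar, screwdriver, meter or reel is moved more than 50 mm or the jar tipped over (distance of any of jar_c, driver, meter, reel from where it was at the start of the episode above 0.05 m or angle between jar_c's own z axis and vertical above 0.8 rad).
Of core1, core2, core3 only 2 to 3 are there at a start; the rules pass over those that are not, and their reading is None.
Of offcut1, offcut2, offcut3, offcut4 only 2 to 4 are there at a start; the rules pass over those that are not, and their reading is None.
At some moment in a run one of spacer, core1, core2, core3, washer, bushing may be knocked a few centimetres aside while the robot is not near it.
It also fails if it takes over 210 s, if anything falls off the work surface, if the arm or the gripper's body presses on something with over 40 N, if the wrist force passes 120 N, or if a joint passes its speed limit or range.

## Working session

There is one attempt and no reset: what is moved stays moved. The work goes in short steps, Python scripts to look and compute and a shell command to move; the robot and the scene stay as the last step left them, time stands still between calls to the robot, and variables do not carry over. Pictures are saved under pics/ and viewed, at most 14 in all, crops included, and the job is handed in when it is done.

```bash
ls; mkdir -p pics; python3 - <<'E'
from station import *
import cv2,numpy as np
for n in("top","side"):
    im=snapshot(n); cv2.imwrite(f"pics/{n}0.png",im[:,:,::-1])
    c=get_calibration(n); print(n,c["fx"],c["fy"],c["cx"],c["cy"]); print(np.round(np.array(c["world_to_cam"]),4).tolist())
s=sense();print(s["t"],s["tcp_pos"],s["tool_rot"],s["finger_gap"])
E
```

```text
pics
top 593.3656409176497 593.3656409176497 323.447972461316 240.1413721479171
[[-0.0352, -0.9994, 0.0036, -0.0063], [-0.9766, 0.0336, -0.2123, 0.6415], [0.2121, -0.011, -0.9772, 1.1246], [0.0, 0.0, 0.0, 1.0]]
side 471.22109075523247 471.22109075523247 314.53156271818625 240.96416438748597
[[-0.8158, -0.5782, -0.0127, 0.5082], [-0.3939, 0.5715, -0.7199, 0.3137], [0.4234, -0.5823, -0.694, 0.7021], [0.0, 0.0, 0.0, 1.0]]
0.1 [ 0.14420401 -0.60782495  0.40384591] [ 9.93230622e-01  1.16155069e-01  5.09530530e-05 -9.64229553e-04] 0.9987474555912855
```

View pics/top0.png

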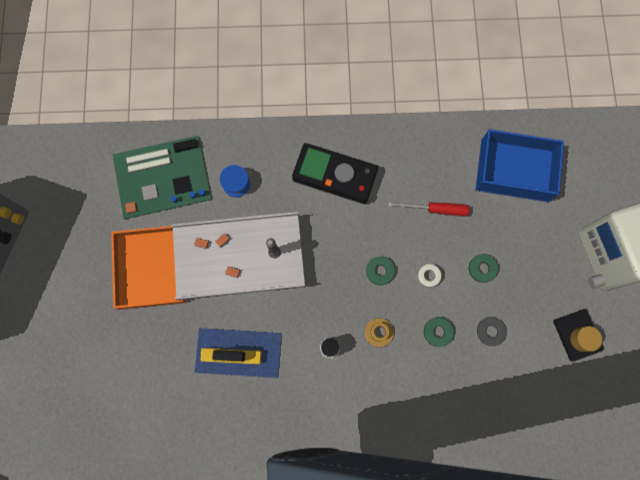

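View pics/side0.png

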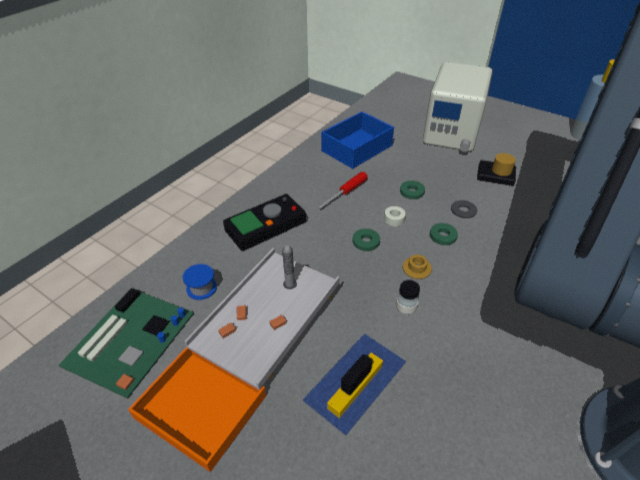

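The top view shows three copper offcuts at (201,243), (222,240) and (233,272). It also shows the bolt foot near (276,252) and the scraper at (230,356). The cores are at (380,270), (484,267) and (439,331), the spacer at (430,275), the washer at (491,331), the bushing at (379,332) and the jar at (330,347). The side view agrees.

```bash
cat > h.py <<'E'
from station import *
import cv2,numpy as np
CAL={n:get_calibration(n) for n in("top","side")}
def ray(n,u,v):
    c=CAL[n];T=np.array(c["world_to_cam"]);R=T[:3,:3]
    d=R.T@np.array([(u-c["cx"])/c["fx"],(v-c["cy"])/c["fy"],1]);return -R.T@T[:3,3],d
def plane(n,u,v,z):
    o,d=ray(n,u,v);return o+d*(z-o[2])/d[2]
def tri(a,b):
    (o1,d1),(o2,d2)=ray("top",*a),ray("side",*b)
    s=np.linalg.lstsq(np.c_[d1,-d2],o2-o1,rcond=None)[0];p,q=o1+d1*s[0],o2+d2*s[1];return (p+q)/2,np.linalg.norm(p-q)
def proj(n,p):
    c=CAL[n];x=(np.array(c["world_to_cam"])@np.r_[p,1])[:3];return x[:2]/x[2]*c["fx"]+[c["cx"],c["cy"]]
COL={"green":((65,60,30),(95,255,200)),"white":((15,8,170),(45,60,255)),"brass":((14,120,90),(22,255,255)),
 "yellow":((23,170,120),(32,255,255)),"copper":((3,90,90),(11,190,255)),"orange":((8,220,150),(14,255,255)),"mat":((108,90,40),(122,255,140))}
def blobs(im,col,amin=60,amax=20000):
    m=cv2.inRange(cv2.cvtColor(im,cv2.COLOR_RGB2HSV),*map(np.array,COL[col]))
    out=[]
    for c in cv2.findContours(m,cv2.RETR_EXTERNAL,cv2.CHAIN_APPROX_NONE)[0]:
        h=cv2.convexHull(c);a=cv2.contourArea(h)
        if amin<a<amax:
            M=cv2.moments(h);out.append((M["m10"]/M["m00"],M["m01"]/M["m00"],a,cv2.minAreaRect(h)))
    return out
E
python3 - <<'E'
from h import *
im=cv2.imread("pics/top0.png")[:,:,::-1];hs=cv2.cvtColor(im,cv2.COLOR_RGB2HSV)
for k in [(380,260),(430,267),(379,322),(205,357),(201,243),(140,250),(204,340),(491,321),(250,290),(150,222),(250,217)]: print(k,hs[k[1],k[0]])
H={"green":.007,"white":.011,"brass":.008,"yellow":.014,"copper":.045,"orange":.02,"mat":.003}
for n in("top","side"):
    im=cv2.imread(f"pics/{n}0.png")[:,:,::-1]
    for k,z in H.items():
        for b in blobs(im,k,30): print(n,k,np.round(b[:3]),np.round(plane(n,b[0],b[1],z)[:2],4), np.round(b[3][1]),round(b[3][2]))
E
python3 - <<'E'
import cv2
im=cv2.imread("pics/top0.png")[200:320,100:320]
im2=cv2.imread("pics/side0.png")[230:400,170:360]
cv2.imwrite("pics/a.png",cv2.resize(im,None,fx=3.6,fy=3.6,interpolation=cv2.INTER_CUBIC))
cv2.imwrite("pics/b.png",cv2.resize(im2,None,fx=3.5,fy=3.5,interpolation=cv2.INTER_CUBIC))
E
```

```text
(380, 260) [73 95 97]
(430, 267) [ 32  22 201]
(379, 322) [ 19 153 155]
(205, 357) [ 23 188 209]
(201, 243) [ 10 149 171]
(140, 250) [ 12 201 217]
(204, 340) [111 116 114]
(491, 321) [ 0  0 78]
(250, 290) [  4  10 174]
(150, 222) [ 24  11 120]
(250, 217) [  4  10 178]
top green [438. 331. 638.] [ 0.4548 -0.2583] [28. 28.] 45
top green [380. 270. 596.] [ 0.5857 -0.146 ] [27. 28.] 90
top green [483. 268. 610.] [ 0.5836 -0.3622] [27. 28.] 90
top green [315. 164. 696.] [ 0.8252 -0.016 ] [25. 29.] 18
top green [ 161.  177. 5731.] [0.8064 0.3175] [65. 90.] 77
top white [429. 275. 365.] [ 0.5713 -0.2472] [21. 21.] 63
top white [ 629.  234. 1124.] [ 0.6443 -0.6777] [72. 27.] 90
top white [148. 164. 190.] [0.8351 0.3451] [ 5. 41.] 77
top white [146. 156. 184.] [0.8546 0.3492] [ 5. 41.] 77
top white [ 23. 119. 248.] [0.9503 0.6233] [ 9. 29.] 90
top white [ 62. 117. 387.] [0.9506 0.5386] [10. 42.] 88
top white [106. 116. 386.] [0.9504 0.4407] [ 9. 42.] 88
top white [150. 115. 400.] [0.9495 0.3434] [10. 42.] 90
top white [195. 113. 382.] [0.9504 0.2442] [ 9. 42.] 88
top white [239. 112. 387.] [0
[... 9061 characters left out ...]
 -1.69  ] [ 9. 25.] 38
side mat [546.  25.  49.] [ 0.6364 -1.661 ] [10.  6.] 18
side mat [600.  25.  44.] [ 0.4522 -1.7833] [ 5. 12.] 36
side mat [558.  24.  68.] [ 0.5952 -1.6965] [ 7. 13.] 45
side mat [568.  31. 168.] [ 0.5448 -1.6417] [ 9. 25.] 11
side mat [579.  19.  94.] [ 0.5423 -1.8087] [ 8. 14.] 83
side mat [550.  17.  37.] [ 0.6461 -1.7633] [6. 7.] 90
side mat [541.  16.  34.] [ 0.6823 -1.7523] [9. 5.] 74
side mat [599.  12.  43.] [ 0.4881 -1.9345] [9. 6.] 60
side mat [578.   8.  66.] [ 0.5777 -1.9453] [12.  8.] 90
side mat [515.   9.  65.] [ 0.8041 -1.7875] [12.  7.] 45
side mat [563.   5.  44.] [ 0.6423 -1.9432] [14.  4.] 51
side mat [546.   6.  90.] [ 0.7025 -1.8979] [14.  9.] 81
```

View pics/a.png

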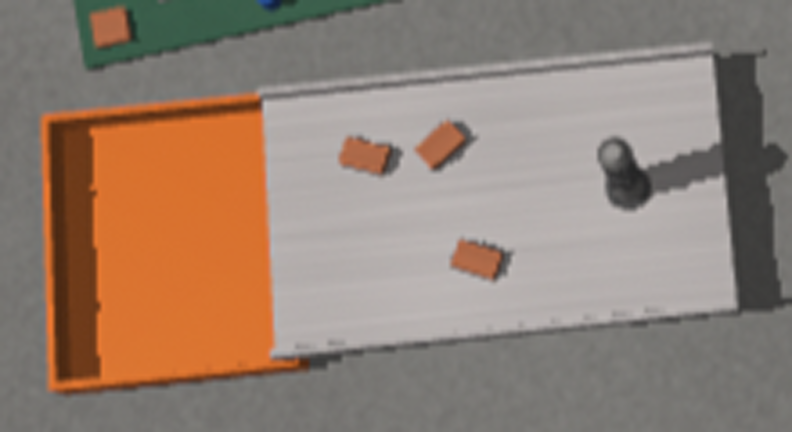

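View pics/b.png

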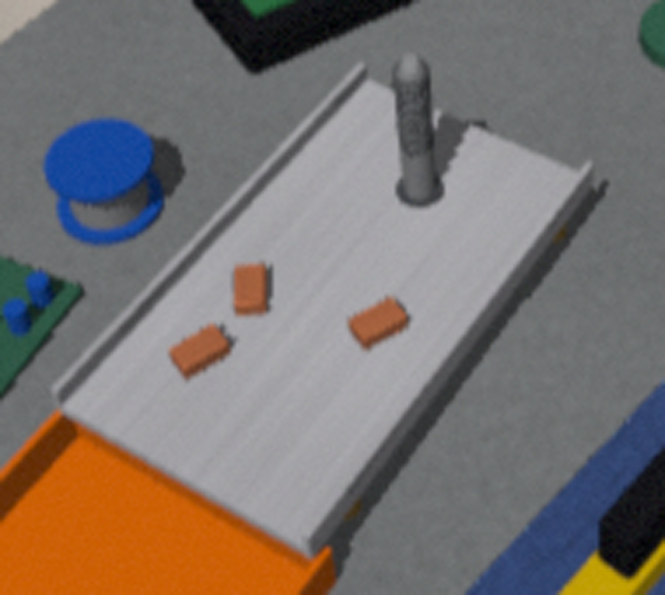

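The crops (a at 3.6x, b at 3.5x) show three offcuts and the plate corners in a at (262,95), (272,357), (712,45) and (738,310). The bolt tip and foot are at about (612,148) and (630,195) in a, and (411,62) and (418,192) in b. There are three cores and three offcuts in all.

```bash
python3 - <<'E'
from h import *
A=lambda x,y:(100+x/3.6,200+y/3.6)
B=lambda x,y:(170+x/3.5,230+y/3.5)
for n in CAL: print(n,"cam",ray(n,0,0)[0].round(3))
p=[plane("top",*A(*c),.052)[:2] for c in((262,95),(272,357),(712,45),(738,310))]
print(np.round(p,4)); d=lambda a,b:np.linalg.norm(p[a]-p[b]); print(d(0,2),d(1,3),d(0,1),d(2,3))
for a,b in((0,2),(1,3)): v=p[a]-p[b];print("yaw x axis",np.degrees(np.arctan2(v[1],v[0])))
for a,b in((1,0),(3,2)): v=p[a]-p[b];print("yaw y axis",np.degrees(np.arctan2(v[1],v[0])))
print("centre",np.mean(p,0))
print("tip",tri(A(612,148),B(411,62)),plane("top",*A(612,148),.138),plane("side",*B(411,62),.138));print("foot",plane("top",*A(630,195),.04),plane("side",*B(418,192),.04))
# side plate corners at lip/plate
for c,z in (((62,395),.052),((362,68),.052),((592,165),.052),((316,548),.052)): print(plane("side",*B(*c),z))
# scraper handle (black) in both
for n,(x0,x1,y0,y1) in {"top":(205,255,344,366),"side":(335,380,350,395)}.items():
    im=cv2.imread(f"pics/{n}0.png")[:,:,::-1]; g=(im.max(2)<45).astype(np.uint8); m=np.zeros_like(g);m[y0:y1,x0:x1]=g[y0:y1,x0:x1]
    hs=cv2.cvtColor(im,cv2.COLOR_RGB2HSV);
    r=cv2.minAreaRect(cv2.findNonZero(m));print(n,"handle",r,plane(n,*r[0],.043 if n=="side" else .05),m.sum())
    y=cv2.inRange(hs,np.array([23,170,120]),np.array([32,255,255]));y2=np.zeros_like(y);y2[335:420,190:400]=y[335:420,190:400]
    r=cv2.minAreaRect(cv2.findNonZero(y2));print(n,"foot",r,plane(n,*r[0],.02))
    bx=cv2.boxPoints(r);q=np.array([plane(n,*b,.025)[:2] for b in bx]);print(q.round(3).tolist())
E
```

```text
top cam [ 0.388 -0.015  1.235]
side cam [0.241 0.523 0.72 ]
[[0.684  0.2787]
 [0.5343 0.2704]
 [0.7047 0.0221]
 [0.5515 0.0116]]
0.2575119909434569 0.2594469049036787 0.14997301131215265 0.15349966296614673
yaw x axis 94.59955964277565
yaw x axis 93.81289906734797
yaw y axis -176.8193676194293
yaw y axis -176.07353694153613
centre [0.61862556 0.14569982]
tip (array([0.62803259, 0.07341627, 0.13400556]), np.float64(0.0008023304509704314)) [0.62752639 0.07328107 0.138     ] [0.62498782 0.07637574 0.138     ]
foot [0.621204   0.07140269 0.04      ] [0.62535152 0.07812634 0.04      ]
[0.68089666 0.2843107  0.052     ]
[0.70195785 0.03011204 0.052     ]
[0.55295372 0.01726841 0.052     ]
[0.5295246  0.27598569 0.052     ]
top handle ((229.01329040527344, 354.8009033203125), (30.465702056884766, 8.647469520568848), 3.814074993133545) [0.42150198 0.16433743 0.05      ] 233
top foot ((230.3802490234375, 355.6947021484375), (59.030616760253906, 11.921565055847168), 2.544804334640503) [0.42049296 0.16614641 0.02      ]
[[0.413, 0.225], [0.437, 0.224], [0.427, 0.106], [0.404, 0.107]]
side handle ((356.1229248046875, 373.85247802734375), (16.388721466064453, 41.35591125488281), 39.80556869506836) [0.42193418 0.16774388 0.043     ] 625
side foot ((353.6728515625, 383.1747131347656), (17.774765014648438, 71.51311492919922), 38.395164489746094) [0.42245786 0.17234171 0.02      ]
[[0.438, 0.234], [0.433, 0.106], [0.403, 0.112], [0.41, 0.236]]
```

```bash
python3 -m jog '{"linear":[[34,40,0],[34,40,0],[34,40,0],[34,40,0],[34,40,0],[34,40,0],[34,40,0],[34,40,0],[34,40,0],[-3,46,0],[-3,46,0],[-3,46,0]],"turn":[1,1,1,1,1,1,1,1,1,1,1,1]}' 1 60; python3 -m jog '{"linear":[[-3,46,-20],[-3,46,-20],[-3,46,-20],[-3,46,-20],[-3,46,-20],[-3,46,-10],[0,0,0],[0,0,0]],"turn":[1,1,0.4,0,0,0,0,0]}'
```

```text
t: 1.6
tcp_pos: [0.4409, -0.1085, 0.4044]
tool_rot: [0.801, 0.598, -0.0, -0.0]
force: [1.4, 0.5, 0.0]
finger_gap: 1.0
gripper_force: 0.0
t: 2.6
tcp_pos: [0.4232, 0.1657, 0.2946]
tool_rot: [0.735, 0.678, -0.0, 0.0]
force: [0.4, -0.9, 0.7]
finger_gap: 1.004
gripper_force: 0.0
```

```bash
python3 -m jog '{"linear":[[-2,2,-30],[0,0,-30],[0,0,-20],[0,0,-9],[0,0,0]],"turn":[0,0,0,0,0]}'; python3 -m jog '{"linear":[[0,0,0],[0,0,0],[0,0,0],[0,0,0],[0,0,0],[0,0,0],[0,0,0],[0,0,0]],"turn":[0,0,0,0,0,0,0,0]}' 0 60;  python3 -m jog '{"linear":[[0,0,30],[0,0,30],[0,0,30],[0,0,0]],"turn":[0,0,0,0]}'
```

```text
t: 3.22
tcp_pos: [0.4216, 0.167, 0.2057]
tool_rot: [0.736, 0.677, -0.0, -0.0]
force: [-0.1, -0.0, -0.1]
finger_gap: 1.003
gripper_force: 0.0
t: 4.22
tcp_pos: [0.4213, 0.168, 0.2062]
tool_rot: [0.735, 0.678, 0.0, 0.0]
force: [-0.1, -0.2, 5.7]
finger_gap: 0.218
gripper_force: 58.9
t: 4.72
tcp_pos: [0.4216, 0.1681, 0.2971]
tool_rot: [0.735, 0.678, 0.002, 0.001]
force: [-0.4, 0.7, -1.0]
finger_gap: 0.227
gripper_force: 59.4
```

```bash
python3 - <<'E'
from h import *
a=snapshot("side");b=snapshot("top");cv2.imwrite("pics/l.png",np.hstack([a[200:480,160:480],b[180:460,100:420]])[:,:,::-1])
s=sense();print(s["tcp_pos"],s["finger_gap"])
for n,im in(("side",a),("top",b)):
    for k in blobs(im,"yellow",100): print(n,k,plane(n,k[0],k[1],.104))
E
```

```text
[0.42083998 0.16788244 0.29531536] 0.22341762898412934
side (344.1413454270597, 368.99697656840516, 661.5, ((345.5176696777344, 365.7294006347656), (19.957603454589844, 42.952232360839844), 40.601295471191406)) [0.4241868 0.2030906 0.104    ]
side (613.2639327024185, 71.28916929547843, 317.0, ((613.5, 71.5), (14.135403633117676, 25.733686447143555), 21.250505447387695)) [ 0.30774169 -1.08156376  0.104     ]
```

View pics/l.png

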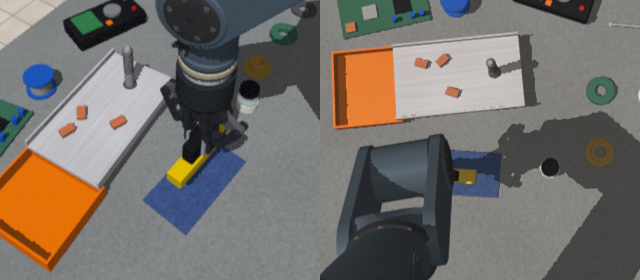

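```bash
python3 -m jog '{"linear":[[0,0,2],[0,0,0],[0,0,0],[0,0,0],[0,0,0],[0,0,0],[0,0,0],[0,0,0],[0,0,0],[0,0,0],[0,0,0],[0,0,0]],"turn":[-1,-1,-1,-1,-1,-1,-1,-1,-1,-1,-1,-1]}'; python3 -m jog '{"linear":[[0,0,0],[0,0,0],[28,-6,0],[28,-6,0],[28,-6,0],[28,-6,0],[28,-6,0],[28,-6,0],[29,-6,0],[0,0,0],[0,0,0]],"turn":[-1,-1,-1,-1,-0.2,0,0,0,0,0,0]}'
```

```text
t: 6.32
tcp_pos: [0.4207, 0.1678, 0.296]
tool_rot: [0.976, 0.218, -0.002, -0.0]
force: [0.0, -0.4, -1.5]
finger_gap: 0.222
gripper_force: 59.2
t: 7.7
tcp_pos: [0.617, 0.1259, 0.2956]
tool_rot: [0.999, 0.038, -0.003, -0.0]
force: [-0.5, -0.1, -2.7]
finger_gap: 0.223
gripper_force: 59.2
```

```bash
python3 - <<'E'
from h import *
a=snapshot("side");b=snapshot("top");cv2.imwrite("pics/m.png",np.hstack([a[180:480,130:450],b[180:480,80:400]])[:,:,::-1])
s=sense();print(s["tcp_pos"],s["tool_rot"],s["finger_gap"])
E
```

```text
[0.61690787 0.12615688 0.29646614] [ 9.99274595e-01  3.80384734e-02 -1.83146217e-03 -6.74037578e-05] 0.22424706492740623
```

View pics/m.png

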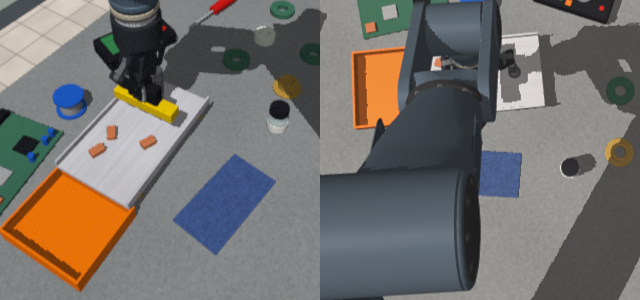

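```bash
python3 - <<'E'
from h import *
im=snapshot("side");s=sense();p=np.array(s["tcp_pos"]);th=np.radians(94.3)
m=cv2.inRange(cv2.cvtColor(im,cv2.COLOR_RGB2HSV),np.array([20,150,60]),np.array([33,255,255]));m[:,:200]=0;m[:220]=0;m[330:]=0;m[:,340:]=0
h=cv2.convexHull(cv2.findNonZero(m));print(cv2.boundingRect(h),[list(x[0]) for x in cv2.approxPolyDP(h,3,True)])
X=np.array([np.cos(th),np.sin(th),0]);Y=np.array([-X[1],X[0],0])
c=p-[0,0,.203]
for sx in(-1,1):
  for sy in(-1,1):
    for z in(0,.022): print(sx,sy,z,proj("side",c+sx*.013*X+sy*.06*Y+[0,0,z]).round(1))
E
```

```text
(244, 264, 64, 39) [[np.int32(307), np.int32(294)], [np.int32(300), np.int32(302)], [np.int32(247), np.int32(277)], [np.int32(244), np.int32(268)], [np.int32(248), np.int32(264)], [np.int32(307), np.int32(286)]]
-1 -1 0 [251.7 266.5]
-1 -1 0.022 [250.4 258.1]
-1 1 0 [308.  292.4]
-1 1 0.022 [307.7 284. ]
1 -1 0 [243.  275.8]
1 -1 0.022 [241.5 267.3]
1 1 0 [299.9 302.7]
1 1 0.022 [299.5 294.3]
```

```bash
python3 -m jog '{"linear":[[0,0,-20],[0,0,-15],[0,0,-10],[0,0,-6],[0,0,0],[0,0,0]],"turn":[0,0,0,0,0,0]}'; python3 - <<'E'
from h import *
a=snapshot("side");cv2.imwrite("pics/n.png",cv2.resize(a[220:400,150:390],None,fx=2.5,fy=2.5)[:,:,::-1])
s=sense();print(s["tcp_pos"],s["force"])
E
```

```text
t: 8.6
tcp_pos: [0.6189, 0.1282, 0.2475]
tool_rot: [0.999, 0.038, 0.002, -0.002]
force: [1.5, 8.6, 0.6]
finger_gap: 0.225
gripper_force: 62.5
[0.61889844 0.12824274 0.24751003] [1.99746976 9.11780151 0.17021559]
```

View pics/n.png

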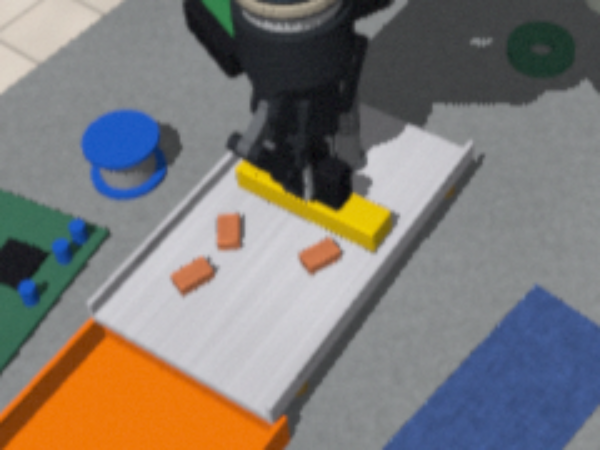

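```bash
python3 -m jog '{"linear":[[-1,8,0],[-1,10,-1],[-1,12,0],[-1,12,0],[-1,12,0],[-1,12,0],[-1,12,0]],"turn":[0,0,0,0,0,0,0]}';python3 -m jog '{"linear":[[-1,12,0],[-1,12,0],[-1,12,0],[-1,12,0],[-1,12,0]],"turn":[0,0,0,0,0]}'; python3 - <<'E'
from h import *
a=snapshot("side");cv2.imwrite("pics/o.png",cv2.resize(a[220:480,110:390],None,fx=2.2,fy=2.2)[:,:,::-1])
s=sense();print(s["tcp_pos"],s["force"])
E
```

```text
t: 9.52
tcp_pos: [0.6111, 0.2047, 0.2457]
tool_rot: [0.999, 0.038, -0.0, 0.0]
force: [-0.8, -0.3, -1.3]
finger_gap: 0.221
gripper_force: 62.1
t: 10.15
tcp_pos: [0.6062, 0.2648, 0.2458]
tool_rot: [0.999, 0.038, 0.0, -0.0]
force: [0.2, 0.8, -0.7]
finger_gap: 0.22
gripper_force: 62.1
[0.6059095  0.26620778 0.24581401] [ 0.15167775  0.57117017 -1.5541228 ]
```

View pics/o.png

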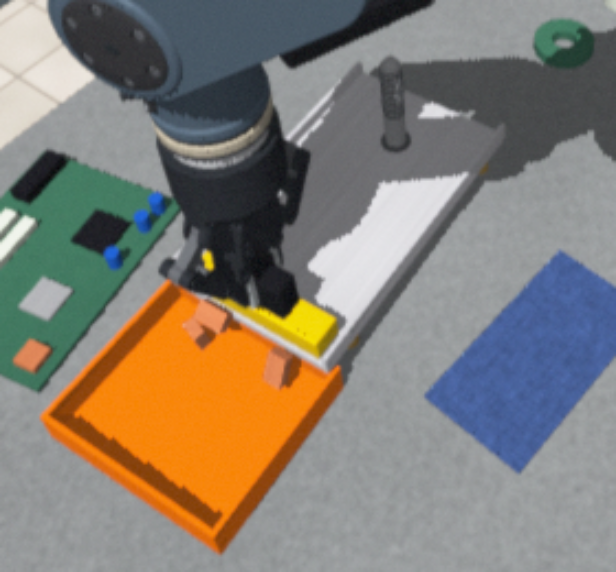

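The scraper is at the plate's end with the offcuts tipping into the tray, at about (205,325) and (278,365) in the crop. I'll push on a little, then check.

```bash
python3 -m jog '{"linear":[[-1,10,0],[-1,10,0],[0,5,0],[0,0,0],[0,0,0],[0,-10,10],[0,-20,25],[0,-20,25],[0,-20,0]],"turn":[0,0,0,0,0,0,0,0,0]}'; python3 - <<'E'
from h import *
a=snapshot("side");cv2.imwrite("pics/p.png",cv2.resize(a[220:480,110:390],None,fx=2.2,fy=2.2)[:,:,::-1])
print([(np.round(k[:3]),plane("side",k[0],k[1],.01).round(3)) for k in blobs(a,"copper",40)])
E
```

```text
t: 11.32
tcp_pos: [0.6052, 0.2175, 0.3085]
tool_rot: [0.999, 0.038, 0.003, -0.0]
force: [0.4, -0.0, -1.7]
finger_gap: 0.225
gripper_force: 62.2
[(array([182., 451., 239.]), array([0.575, 0.407, 0.01 ])), (array([228., 404., 176.]), array([0.57 , 0.314, 0.01 ])), (array([124., 381., 128.]), array([0.74 , 0.383, 0.01 ])), (array([203., 379., 356.]), array([0.635, 0.304, 0.01 ])), (array([ 192.,  382., 3916.]), array([0.646, 0.319, 0.01 ]))]
```

View pics/p.png

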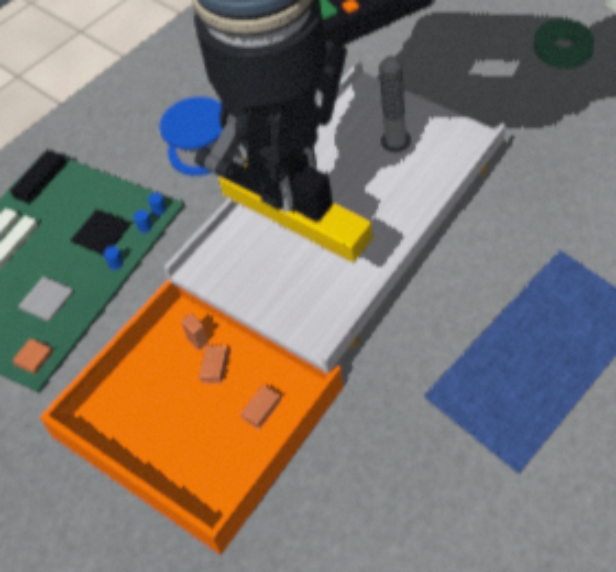

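All three offcuts lie in the tray. Returning the scraper to the mat.

```bash
python3 -m jog '{"linear":[[-20,-5,0],[-20,-6,0],[-20,-6,0],[-20,-6,0],[-20,-6,0],[-20,-6,0],[-20,-6,0],[-20,-6,0],[-20,-6,0],[0,0,0],[0,0,0],[0,0,0]],"turn":[1,1,1,1,1,1,1,1,1,1,1,1]}'; python3 -m jog '{"linear":[[0,0,-20],[0,0,-20],[0,0,-20],[0,0,-20],[0,0,-10],[0,0,0]],"turn":[1,1,1,1,0.2,0]}'
```

```text
t: 12.88
tcp_pos: [0.4238, 0.1656, 0.305]
tool_rot: [0.846, 0.533, -0.001, -0.0]
force: [-0.0, -0.2, -1.1]
finger_gap: 0.22
gripper_force: 62.2
t: 13.62
tcp_pos: [0.424, 0.1657, 0.2149]
tool_rot: [0.736, 0.677, -0.001, -0.001]
force: [0.6, 0.0, -2.5]
finger_gap: 0.223
gripper_force: 62.1
```

```bash
python3 -m jog '{"linear":[[0,0,-6],[0,0,-1.5],[0,0,0],[0,0,0]],"turn":[0,0,0,0]}'; python3 -m jog '{"linear":[[0,0,0],[0,0,0],[0,0,0],[0,0,0],[0,0,20],[0,0,40],[0,0,50],[0,0,40],[0,0,0]],"turn":[0,0,0,0,0,0,0,0,0]}' 1 ; cat > look.py <<'E'
from h import *
import sys
Z={"green":.007,"white":.011,"brass":.008}
def look(tag):
    ims={n:snapshot(n) for n in("top","side")}
    for n,im in ims.items():
        cv2.imwrite(f"pics/{tag}_{n}.png",im[:,:,::-1])
        for k,z in Z.items():
            for b in blobs(im,k,120,900):
                p=plane(n,b[0],b[1],z)
                if .35<p[0]<.72 and -.5<p[1]<-.02: print(n,k,np.round(b[:3]),p[:2].round(4))
        m=(im.max(2)<95)&(im.max(2)>45)&(np.ptp(im.astype(int),axis=2)<8); m=m.astype(np.uint8)
        for c in cv2.findContours(m,cv2.RETR_EXTERNAL,cv2.CHAIN_APPROX_NONE)[0]:
            h=cv2.convexHull(c);a=cv2.contourArea(h)
            if 150<a<900:
                M=cv2.moments(h);u,v=M["m10"]/M["m00"],M["m01"]/M["m00"];p=plane(n,u,v,.004)
                if .35<p[0]<.72 and -.5<p[1]<-.02: print(n,"dark",round(u),round(v),round(a),p[:2].round(4))
    s=sense();print(s["t"],s["tcp_pos"].round(4),s["tool_rot"].round(3),s["finger_gap"])
look(sys.argv[1])
E
python3 look.py c1
```

```text
t: 14.12
tcp_pos: [0.4243, 0.1659, 0.2085]
tool_rot: [0.735, 0.678, 0.0, 0.0]
force: [-0.0, -0.1, -1.0]
finger_gap: 0.22
gripper_force: 62.1
t: 15.25
tcp_pos: [0.4249, 0.1661, 0.361]
tool_rot: [0.735, 0.678, 0.003, 0.002]
force: [0.3, -0.8, -0.4]
finger_gap: 0.999
gripper_force: 0.0
top green [438. 331. 638.] [ 0.4548 -0.2583]
top green [380. 270. 593.] [ 0.5857 -0.1459]
top green [483. 268. 610.] [ 0.5836 -0.3621]
top white [429. 275. 379.] [ 0.5713 -0.2469]
top brass [379. 332. 576.] [ 0.4575 -0.1364]
top dark 492 331 662 [ 0.4522 -0.3681]
side green [443. 234. 459.] [ 0.4554 -0.2543]
side green [414. 190. 274.] [ 0.5794 -0.3583]
side dark 463 209 334 [ 0.4528 -0.3626]
15.35 [0.4238 0.1658 0.3582] [0.735 0.678 0.    0.   ] 1.0069631488880741
```

```bash
python3 -m jog '{"linear":[[15,-41,0],[15,-41,0],[15,-41,0],[15,-41,0],[15,-41,0],[15,-41,0],[15,-41,-10],[15,-41,-20],[14,-41,-20],[14,-42,-20],[0,0,-10],[0,0,0]],"turn":[-1,-1,-1,-1,-1,-1,-1,-1,-1,-1,-1,-1]}' 1 40; python3 -m jog '{"linear":[[0,0,0],[0,0,0],[0,0,-20],[0,0,-30],[0,0,-30],[0,0,-18],[0,0,0]],"turn":[-1,-1,-1,-1,-0.2,0,0]}'
```

```text
t: 16.85
tcp_pos: [0.5711, -0.2454, 0.2739]
tool_rot: [0.976, 0.217, -0.003, -0.003]
force: [-0.6, 0.2, 0.3]
finger_gap: 0.999
gripper_force: 0.0
t: 17.73
tcp_pos: [0.5713, -0.2446, 0.1776]
tool_rot: [0.999, 0.038, -0.002, -0.002]
force: [0.3, 0.2, -0.1]
finger_gap: 0.999
gripper_force: 0.0
```

```bash
python3 -m jog '{"linear":[[0,0,2],[0,0,0],[0,0,0],[0,0,0],[0,0,0],[0,0,0],[0,0,0]],"turn":[0,0,0,0,0,0,0]}' 0 40; python3 -m jog '{"linear":[[0,0,30],[0,0,40],[0,0,50],[0,0,40],[0,0,0]],"turn":[0,0,0,0,0]}'
```

```text
t: 18.6
tcp_pos: [0.5727, -0.2454, 0.1842]
tool_rot: [0.999, 0.038, 0.001, 0.001]
force: [-0.7, 0.1, 6.6]
finger_gap: 0.541
gripper_force: 40.4
t: 19.23
tcp_pos: [0.5731, -0.2456, 0.3468]
tool_rot: [0.999, 0.038, 0.004, 0.003]
force: [-0.4, 0.3, -0.5]
finger_gap: 0.54
gripper_force: 41.2
```

```bash
python3 -m jog '{"linear":[[7,40,2],[7,40,2],[7,40,2],[6,40,0],[6,40,0],[6,40,0],[6,40,0],[6,40,0],[0,0,0],[0,0,0],[0,0,0]],"turn":[0,0,0,0,0,0,0,0,0,0,0]}'; python3 look.py c2; python3 - <<'E'
import cv2,numpy as np
a=cv2.imread("pics/c2_side.png")[200:320,230:350];b=cv2.imread("pics/c2_top.png")[180:300,210:330]
cv2.imwrite("pics/q.png",cv2.resize(np.hstack([a,b]),None,fx=3.3,fy=3.3,interpolation=cv2.INTER_CUBIC))
E
```

```text
t: 20.6
tcp_pos: [0.623, 0.0738, 0.3477]
tool_rot: [0.999, 0.037, -0.001, 0.0]
force: [-0.1, 0.8, -0.7]
finger_gap: 0.541
gripper_force: 41.2
top green [438. 332. 619.] [ 0.4544 -0.2578]
top green [380. 270. 590.] [ 0.5857 -0.1456]
top green [483. 268. 611.] [ 0.5836 -0.3621]
top brass [379. 332. 612.] [ 0.4579 -0.1359]
top dark 338 345 534 [ 0.4355 -0.0511]
side green [366. 239. 460.] [ 0.5865 -0.1424]
side green [443. 234. 466.] [ 0.4555 -0.2544]
side green [412. 189. 343.] [ 0.5843 -0.3579]
side brass [417. 267. 492.] [ 0.4584 -0.1306]
20.7 [0.6232 0.0737 0.348 ] [ 0.999  0.037 -0.     0.   ] 0.5449693973751132
```

View pics/q.png

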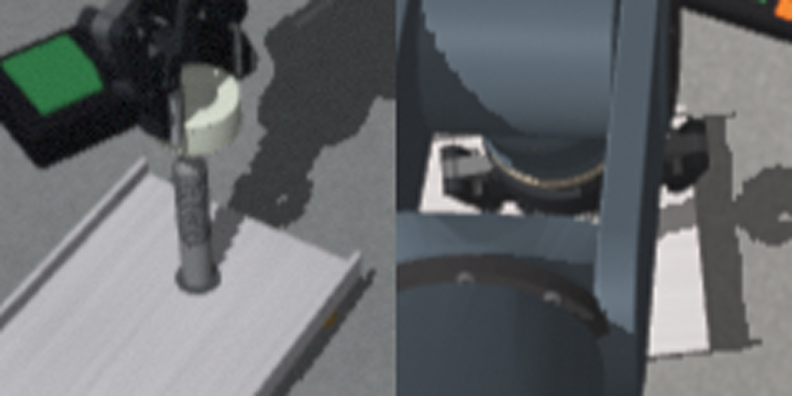

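```bash
python3 - <<'E'
from h import *
im=cv2.imread("pics/c2_side.png");g=cv2.cvtColor(im,cv2.COLOR_BGR2GRAY).astype(float)
a=np.linspace(0,2*np.pi,60)
def cyl(n,x,y,z0,z1,r): return np.array([proj(n,[x+r*np.cos(t),y+r*np.sin(t),z]) for t in a for z in(z0,z1)])
c=cyl("side",.623,.0738,.165,.187,.024);print("spacer pred x",c[:,0].min(),c[:,0].max(),"y",c[:,1].min(),c[:,1].max())
hs=cv2.cvtColor(im[:,:,::-1].copy(),cv2.COLOR_RGB2HSV)
m=cv2.inRange(hs,np.array([15,8,110]),np.array([60,90,255]));n,l,st,ce=cv2.connectedComponentsWithStats(m[200:260,270:320]);print(st[1:][st[1:,4]>50]+[270,200,0,0,0])
for r in (256,262,268,274): 
    row=g[r,270:310];d=np.diff(row);i,j=d.argmin(),d.argmax();print(r,"bolt edges",270+i+1,270+j+1,"mid",270+(i+j)/2+1-.5+.0, row.astype(int)[8:32].tolist())
for z in(.04,.07,.1,.13,.14): print(z,proj("side",[.6245,.0742,z]).round(1),proj("top",[.6245,.0742,z]).round(1))
t=cv2.cvtColor(cv2.imread("pics/top0.png"),cv2.COLOR_BGR2GRAY);print(t[236:262,262:286])
E
```

```text
spacer pred x 273.5063412813529 302.40663733962236 y 217.25315516787043 245.94132589796152
[[286 223  17  25 265]]
256 bolt edges 283 271 mid 276.5 [183, 183, 182, 175, 139, 87, 83, 93, 85, 89, 86, 76, 64, 69, 64, 112, 125, 124, 121, 120, 123, 120, 100, 66]
262 bolt edges 283 294 mid 288.0 [183, 182, 182, 187, 179, 114, 85, 90, 86, 92, 81, 76, 67, 61, 62, 114, 170, 165, 120, 108, 106, 68, 63, 58]
268 bolt edges 284 302 mid 292.5 [186, 186, 182, 182, 181, 152, 88, 88, 93, 91, 91, 79, 77, 67, 56, 58, 80, 85, 84, 87, 87, 86, 86, 95]
274 bolt edges 284 300 mid 291.5 [185, 184, 184, 183, 183, 178, 138, 110, 101, 83, 96, 94, 94, 90, 80, 69, 84, 87, 87, 87, 88, 103, 150, 180]
0.04 [291.  283.8] [273.6 252.6]
0.07 [290.3 273.1] [272.4 249.8]
0.1 [289.5 262. ] [271.2 246.7]
0.13 [288.6 250.3] [269.9 243.6]
0.14 [288.3 246.3] [269.4 242.5]
[[174 174 173 174 174 176 175 175 176 176 176 176 177 176 176 176 176 176
  176 175 175 175 175 175]
 [175 175 176 176 176 176 175 167 159 160 168 176 177 176 175 176 176 176
  175 174 175 175 174 174]
 [176 176 175 176 176 166 153 132 112 111 130 153 174 17
[... 1668 characters left out ...]
78 178 178 179 179 172 107  77  71  77  75  67  64  65  60  57  76
  134 174 177 177 176 176]
 [178 178 178 178 178 178 176 146  99  77  74  74  72  70  73  79  90 135
  176 180 179 177 178 178]
 [177 178 179 178 178 179 180 175 147 129 114  89  85  78  90 129 140 177
  182 181 179 179 179 178]
 [179 180 180 180 180 180 182 182 180 179 163 139 135 131 140 177 180 181
  180 180 179 179 179 178]
 [180 181 180 180 180 180 180 180 181 182 181 180 179 178 179 182 181 179
  179 178 179 177 177 177]
 [179 180 180 180 180 180 179 179 180 180 179 180 180 179 179 179 177 177
  177 177 178 177 177 176]
 [179 179 178 179 179 179 178 178 178 178 178 178 178 178 179 178 178 178
  178 178 178 178 177 176]]
```

```bash
python3 -m jog '{"linear":[[3,1.3,0],[0,0,-20],[0,0,-8],[0,0,-6],[0,0,-6],[0,0,0]],"turn":[0,0,0,0,0,0]}'; python3 -m jog '{"linear":[[0,0,-6],[0,0,-6],[0,0,-6],[0,0,0]],"turn":[0,0,0,0]}'
```

```text
t: 21.45
tcp_pos: [0.6262, 0.0761, 0.3079]
tool_rot: [0.999, 0.038, -0.0, 0.0]
force: [-0.1, 1.0, 0.1]
finger_gap: 0.542
gripper_force: 41.2
t: 21.95
tcp_pos: [0.6262, 0.0761, 0.2896]
tool_rot: [0.999, 0.038, -0.0, 0.0]
force: [-0.1, -0.3, -0.1]
finger_gap: 0.538
gripper_force: 41.2
```

```bash
python3 -m jog '{"linear":[[0,0,-12],[0,0,-12],[0,0,-8],[0,0,-6],[0,0,0]],"turn":[0,0,0,0,0]}'; python3 -m jog '{"linear":[[0,0,0],[0,0,0],[0,0,0],[0,0,0],[0,0,0]],"turn":[0,0,0,0,0]}' 1; python3 -m jog '{"linear":[[0,0,20],[0,0,50],[0,0,30],[-10,-40,0],[-10,-40,0],[-10,-40,0],[-10,-40,0]],"turn":[0,0,0,0,0,0,0]}'; python3 look.py c3; python3 - <<'E'
import cv2,numpy as np
a=cv2.imread("pics/c3_side.png")[200:320,230:350];b=cv2.imread("pics/c3_top.png")[180:300,210:330]
cv2.imwrite("pics/r.png",cv2.resize(np.hstack([a,b]),None,fx=3.3,fy=3.3,interpolation=cv2.INTER_CUBIC))
E
```

```text
t: 22.58
tcp_pos: [0.6262, 0.0762, 0.2516]
tool_rot: [0.999, 0.038, -0.0, -0.0]
force: [-0.4, -0.4, -1.2]
finger_gap: 0.546
gripper_force: 41.2
t: 23.2
tcp_pos: [0.6262, 0.0762, 0.2523]
tool_rot: [0.999, 0.038, 0.0, 0.0]
force: [-0.1, 0.5, -0.3]
finger_gap: 1.0
gripper_force: 0.0
t: 24.08
tcp_pos: [0.5858, -0.0849, 0.3523]
tool_rot: [0.999, 0.038, 0.0, 0.0]
force: [-0.3, 0.2, -0.1]
finger_gap: 0.997
gripper_force: 0.0
top green [438. 332. 619.] [ 0.4544 -0.2578]
top green [378. 263. 192.] [ 0.6006 -0.142 ]
top green [483. 268. 596.] [ 0.5836 -0.3617]
top brass [387. 336. 152.] [ 0.4498 -0.1525]
top dark 343 248 640 [ 0.6363 -0.0707]
side green [366. 239. 464.] [ 0.5867 -0.1426]
side green [443. 234. 458.] [ 0.4554 -0.2544]
side green [412. 189. 344.] [ 0.5841 -0.3579]
side brass [417. 267. 497.] [ 0.458  -0.1308]
side dark 407 288 231 [ 0.45   -0.0724]
side dark 342 196 282 [ 0.7139 -0.2429]
24.175 [ 0.5856 -0.0873  0.3523] [ 0.999  0.036 -0.     0.001] 0.995828991485904
```

View pics/r.png

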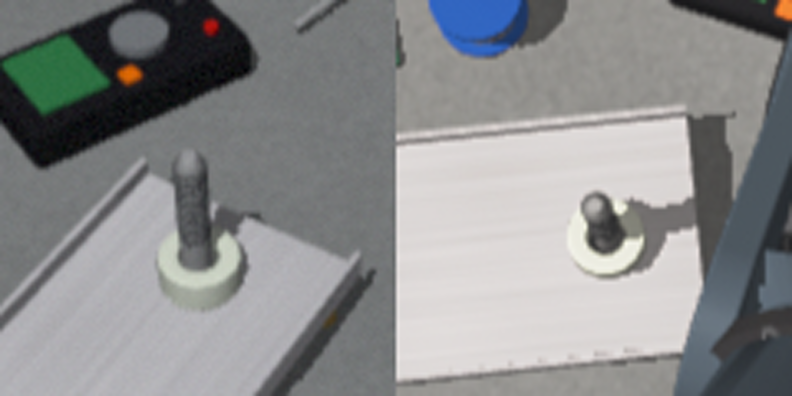

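The spacer is flat on the plate around the bolt, at about (200,270) in the crop. Next is the core at (0.586, -0.144).

```bash
python3 -m jog '{"linear":[[0,-28,-30],[0,-29,-40],[0,0,-50],[0,0,-40],[0,0,-18],[0,0,0]],"turn":[0,0,0,0,0,0]}';python3 -m jog '{"linear":[[0,0,0],[0,0,0],[0,0,0],[0,0,0],[0,0,0]],"turn":[0,0,0,0,0]}' 0 40; python3 -m jog '{"linear":[[0,0,30],[0,0,45],[0,0,50],[0,0,45],[0,0,0]],"turn":[0,0,0,0,0]}'
```

```text
t: 24.92
tcp_pos: [0.5862, -0.1402, 0.1734]
tool_rot: [0.999, 0.038, -0.001, -0.001]
force: [-0.2, 0.0, 0.2]
finger_gap: 1.0
gripper_force: 0.0
t: 25.55
tcp_pos: [0.5871, -0.141, 0.1765]
tool_rot: [0.999, 0.038, 0.002, 0.001]
force: [0.3, 0.1, 6.8]
finger_gap: 0.665
gripper_force: 42.7
t: 26.18
tcp_pos: [0.5873, -0.1412, 0.3493]
tool_rot: [0.999, 0.038, 0.005, 0.002]
force: [-0.6, -0.2, -1.2]
finger_gap: 0.67
gripper_force: 43.5
```

```bash
python3 -m jog '{"linear":[[6,36,0],[6,36,0],[6,36,0],[7,36,0],[7,36,0],[7,37,0],[0,0,0],[0,0,0],[0,0,0]],"turn":[0,0,0,0,0,0,0,0,0]}'
```

```text
t: 27.3
tcp_pos: [0.625, 0.0751, 0.3438]
tool_rot: [0.999, 0.037, -0.001, 0.0]
force: [-0.1, 0.7, -0.5]
finger_gap: 0.668
gripper_force: 43.5
```

```bash
python3 -m jog '{"linear":[[1,1,-10],[0,0,-10],[0,0,-8],[0,0,-8],[0,0,-8],[0,0,-8],[0,0,0]],"turn":[0,0,0,0,0,0,0]}'; python3 -m jog '{"linear":[[0,0,-10],[0,0,-10],[0,0,-10],[0,0,-8],[0,0,0]],"turn":[0,0,0,0,0]}'; python3 -m jog '{"linear":[[0,0,0],[0,0,0],[0,0,0],[0,0,0],[0,0,0]],"turn":[0,0,0,0,0]}' 1
```

```text
t: 28.18
tcp_pos: [0.6263, 0.077, 0.2915]
tool_rot: [0.999, 0.038, -0.0, 0.0]
force: [-0.2, -0.7, -1.1]
finger_gap: 0.664
gripper_force: 43.4
t: 28.8
tcp_pos: [0.6263, 0.077, 0.2532]
tool_rot: [0.999, 0.038, -0.0, 0.0]
force: [1.3, -2.7, -1.5]
finger_gap: 0.661
gripper_force: 43.3
t: 29.42
tcp_pos: [0.6262, 0.0773, 0.2543]
tool_rot: [0.999, 0.038, 0.0, -0.0]
force: [-0.5, -0.3, -0.1]
finger_gap: 1.0
gripper_force: 0.0
```

```bash
python3 -m jog '{"linear":[[0,0,40],[0,0,50],[-14,-28,0],[-17,-34,0],[-17,-34,0],[-17,-34,0]],"turn":[0,0,0,0,0,0]}'; python3 look.py c4; python3 - <<'E'
import cv2,numpy as np
a=cv2.imread("pics/c4_side.png")[130:330,230:530]
cv2.imwrite("pics/s.png",cv2.resize(a,None,fx=2.6,fy=2.6,interpolation=cv2.INTER_CUBIC))
E
```

```text
t: 30.18
tcp_pos: [0.5606, -0.0537, 0.3444]
tool_rot: [0.999, 0.038, 0.0, 0.0]
force: [-0.1, 0.7, -0.0]
finger_gap: 1.0
gripper_force: 0.0
top green [438. 332. 618.] [ 0.4544 -0.2578]
top green [483. 268. 597.] [ 0.5836 -0.3617]
top brass [381. 333. 504.] [ 0.4563 -0.1405]
top dark 324 268 499 [ 0.5955 -0.0286]
side green [443. 234. 462.] [ 0.4553 -0.2545]
side green [412. 189. 348.] [ 0.5843 -0.358 ]
side brass [417. 267. 494.] [ 0.4579 -0.1307]
30.275 [ 0.5599 -0.0554  0.3443] [ 0.999  0.036 -0.001  0.   ] 0.9992696865548416
```

View pics/s.png

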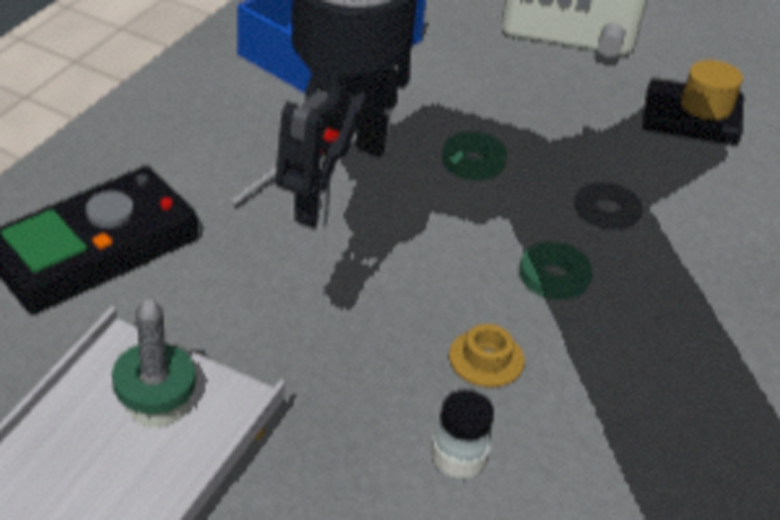

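The first core sits on the spacer. Next is the core at (0.455, -0.256).

```bash
python3 -m jog '{"linear":[[-21,-40,0],[-21,-40,0],[-21,-40,0],[-21,-40,-20],[-21,-41,-30],[0,0,-40],[0,0,-40],[0,0,-30],[0,0,0],[0,0,0]],"turn":[0,0,0,0,0,0,0,0,0,0]}'
```

```text
t: 31.52
tcp_pos: [0.4569, -0.2538, 0.185]
tool_rot: [0.999, 0.038, 0.001, 0.0]
force: [-0.5, 0.0, 0.4]
finger_gap: 1.001
gripper_force: 0.0
```

```bash
python3 -m jog '{"linear":[[-1.5,-2,-8],[0,0,-1],[0,0,0]],"turn":[0,0,0]}';python3 -m jog '{"linear":[[0,0,0],[0,0,0],[0,0,0],[0,0,0],[0,0,0]],"turn":[0,0,0,0,0]}' 0 40; python3 -m jog '{"linear":[[0,0,30],[0,0,45],[0,0,50],[0,0,45],[0,0,0]],"turn":[0,0,0,0,0]}'
```

```text
t: 31.9
tcp_pos: [0.4548, -0.2559, 0.1756]
tool_rot: [0.999, 0.038, 0.0, 0.0]
force: [0.4, -0.8, -0.1]
finger_gap: 1.002
gripper_force: 0.0
t: 32.52
tcp_pos: [0.4547, -0.2559, 0.1761]
tool_rot: [0.999, 0.038, 0.0, 0.0]
force: [-1.1, -0.0, 7.0]
finger_gap: 0.675
gripper_force: 41.1
t: 33.15
tcp_pos: [0.4555, -0.2563, 0.3486]
tool_rot: [0.999, 0.038, 0.003, 0.003]
force: [-0.6, -0.5, -1.5]
finger_gap: 0.675
gripper_force: 43.3
```

```bash
python3 -m jog '{"linear":[[19,37,0],[19,37,0],[19,37,0],[19,37,0],[19,37,0],[19,37,0],[19,37,0],[19,37,0],[18.5,37,0],[0,0,0],[0,0,0],[0,0,0]],"turn":[0,0,0,0,0,0,0,0,0,0,0,0]}'
```

```text
t: 34.65
tcp_pos: [0.6246, 0.0761, 0.3444]
tool_rot: [0.999, 0.037, -0.001, 0.0]
force: [-0.9, -0.2, 0.3]
finger_gap: 0.671
gripper_force: 43.3
```

```bash
python3 -m jog '{"linear":[[1.5,0.5,-10],[0,0,-10],[0,0,-8],[0,0,-8],[0,0,-8],[0,0,-8],[0,0,0]],"turn":[0,0,0,0,0,0,0]}'; python3 -m jog '{"linear":[[0,0,-10],[0,0,-10],[0,0,-10],[0,0,-6],[0,0,0]],"turn":[0,0,0,0,0]}'; python3 -m jog '{"linear":[[0,0,0],[0,0,0],[0,0,0],[0,0,0],[0,0,40],[0,0,50],[-14,-28,0],[-17,-34,0],[-17,-34,0],[-17,-34,0],[0,0,0]],"turn":[0,0,0,0,0,0,0,0,0,0,0]}' 1; python3 look.py c5
```

```text
t: 35.52
tcp_pos: [0.6264, 0.0777, 0.2923]
tool_rot: [0.999, 0.038, -0.001, -0.0]
force: [-0.1, -0.1, -1.5]
finger_gap: 0.675
gripper_force: 43.2
t: 36.15
tcp_pos: [0.6265, 0.0777, 0.2563]
tool_rot: [0.999, 0.038, -0.001, -0.0]
force: [-0.9, -0.6, -0.9]
finger_gap: 0.673
gripper_force: 43.2
t: 37.52
tcp_pos: [0.5608, -0.0542, 0.3474]
tool_rot: [0.999, 0.036, -0.0, 0.0]
force: [0.5, 0.1, -0.1]
finger_gap: 0.998
gripper_force: 0.0
top green [483. 268. 598.] [ 0.5837 -0.3617]
top brass [381. 333. 491.] [ 0.4562 -0.1411]
top dark 323 267 485 [ 0.5972 -0.0266]
side green [412. 189. 344.] [ 0.5841 -0.358 ]
side brass [417. 267. 494.] [ 0.458  -0.1307]
side dark 410 285 154 [ 0.4476 -0.0823]
37.625 [ 0.5618 -0.0525  0.3474] [ 0.999  0.037  0.    -0.   ] 0.9969514234077573
```

```bash
python3 - <<'E'
from h import *
im=cv2.imread("pics/c5_side.png")[:,:,::-1].copy()
a=np.linspace(0,2*np.pi,60)
c=np.array([proj("side",[.6262+.03*np.cos(t),.0765+.03*np.sin(t),z]) for t in a for z in(.062,.09)])
print("pred",c.min(0),c.max(0))
m=cv2.inRange(cv2.cvtColor(im,cv2.COLOR_RGB2HSV),*map(np.array,COL["green"]));p=cv2.findNonZero(m[230:310,255:330]);print(np.array(cv2.boundingRect(p))+[255,230,0,0])
E
python3 -m jog '{"linear":[[3,-40,0],[3,-40,0],[3,-40,0],[3,-40,0],[3,-40,-10],[3,-40,-20],[3,-40,-30],[2,-26,-40],[0,0,-40],[0,0,-20],[0,0,0],[0,0,0]],"turn":[0,0,0,0,0,0,0,0,0,0,0,0]}'
```

```text
pred [271.80545074 254.41018385] [305.06468502 288.70636402]
[272 257  33  32]
t: 39.12
tcp_pos: [0.5858, -0.3581, 0.1888]
tool_rot: [0.999, 0.038, 0.001, 0.001]
force: [-1.0, 0.4, 0.1]
finger_gap: 1.001
gripper_force: 0.0
```

```bash
python3 -m jog '{"linear":[[-1.5,-2,-8],[0,0,-5],[0,0,0]],"turn":[0,0,0]}';python3 -m jog '{"linear":[[0,0,0],[0,0,0],[0,0,0],[0,0,0],[0,0,0]],"turn":[0,0,0,0,0]}' 0 40; python3 -m jog '{"linear":[[0,0,30],[0,0,45],[0,0,50],[0,0,45],[4,40,0],[4,44,0],[4,44,0],[4,44,0],[4,44,0],[4,44,0],[4,44,0],[0,0,0]],"turn":[0,0,0,0,0,0,0,0,0,0,0,0]}'
```

```text
t: 39.5
tcp_pos: [0.583, -0.3602, 0.174]
tool_rot: [0.999, 0.038, -0.0, -0.0]
force: [0.3, -0.4, 0.4]
finger_gap: 1.003
gripper_force: 0.0
t: 40.12
tcp_pos: [0.5834, -0.3604, 0.1751]
tool_rot: [0.999, 0.038, 0.0, 0.0]
force: [-1.8, 0.1, 6.0]
finger_gap: 0.676
gripper_force: 42.4
t: 41.62
tcp_pos: [0.6109, -0.053, 0.3436]
tool_rot: [0.999, 0.04, -0.001, -0.001]
force: [-0.3, 0.1, -1.5]
finger_gap: 0.677
gripper_force: 43.2
```

```bash
python3 -m jog '{"linear":[[4,33,0],[4,33,0],[4,33,0],[3,30,0],[0,0,0],[0,0,0],[0,0,0]],"turn":[0,0,0,0,0,0,0]}'
```

```text
t: 42.5
tcp_pos: [0.6263, 0.0713, 0.3441]
tool_rot: [0.999, 0.037, -0.0, 0.0]
force: [0.5, -0.4, -0.8]
finger_gap: 0.672
gripper_force: 43.2
```

```bash
python3 -m jog '{"linear":[[0,5.3,0],[0,0,-10],[0,0,-8],[0,0,-8],[0,0,-8],[0,0,-8],[0,0,0]],"turn":[0,0,0,0,0,0,0]}'; python3 -m jog '{"linear":[[0,0,-10],[0,0,-10],[0,0,-8],[0,0,-6],[0,0,0]],"turn":[0,0,0,0,0]}'; python3 -m jog '{"linear":[[0,0,0],[0,0,0],[0,0,0],[0,0,0],[0,0,40],[0,0,40],[-14,-28,0],[-17,-34,0],[-17,-34,0],[-17,-34,0],[0,0,0]],"turn":[0,0,0,0,0,0,0,0,0,0,0]}' 1; python3 look.py c6; python3 - <<'E'
from h import *
im=cv2.imread("pics/c6_side.png")[:,:,::-1].copy()
a=np.linspace(0,2*np.pi,60)
c=np.array([proj("side",[.6262+.03*np.cos(t),.0765+.03*np.sin(t),z]) for t in a for z in(.062,.104)])
print("pred",c.min(0),c.max(0))
m=cv2.inRange(cv2.cvtColor(im,cv2.COLOR_RGB2HSV),*map(np.array,COL["green"]));p=cv2.findNonZero(m[230:310,255:330]);print(np.array(cv2.boundingRect(p))+[255,230,0,0])
h=cv2.cvtColor(im,cv2.COLOR_RGB2GRAY);print(h[200:220:3,448:480:3])
E
```

```text
t: 43.38
tcp_pos: [0.626, 0.0778, 0.3013]
tool_rot: [0.999, 0.038, -0.001, 0.0]
force: [-0.2, -0.9, -1.2]
finger_gap: 0.675
gripper_force: 43.2
t: 44.0
tcp_pos: [0.6261, 0.0779, 0.2673]
tool_rot: [0.999, 0.038, -0.001, 0.0]
force: [-0.5, -2.2, -2.2]
finger_gap: 0.678
gripper_force: 43.1
t: 45.38
tcp_pos: [0.5604, -0.0539, 0.3484]
tool_rot: [0.999, 0.036, -0.0, 0.0]
force: [0.0, -0.2, 0.1]
finger_gap: 1.003
gripper_force: 0.0
top brass [381. 333. 490.] [ 0.4562 -0.1411]
top dark 323 267 508 [ 0.5975 -0.0266]
side brass [417. 267. 495.] [ 0.458  -0.1307]
side dark 334 202 451 [ 0.7159 -0.2127]
45.475 [ 0.5613 -0.0521  0.3485] [ 0.999  0.037  0.    -0.   ] 1.0013039408544897
pred [271.21910878 249.11489098] [305.06468502 288.70636402]
[271 252  34  37]
[[59 55 54 46 44 45 48 57 57 58 59]
 [57 54 37 34 36 33 35 31 41 55 55]
 [55 38 36 31 36 42 33 34 34 41 58]
 [55 36 31 32 52 58 60 31 35 36 55]
 [61 55 32 37 32 41 38 36 32 36 59]
 [55 59 54 35 35 34 33 38 37 55 59]
 [56 55 57 60 57 49 50 47 56 59 57]]
```

```bash
python3 -m jog '{"linear":[[-12,-35,0],[-12,-35,0],[-12,-35,0],[-12,-35,0],[-12,-35,0],[-12,-35,-10],[-12,-35,-30],[-12,-35,-40],[-12,-33,-40],[0,0,-40],[0,0,0],[0,0,0]],"turn":[0,0,0,0,0,0,0,0,0,0,0,0]}'
```

```text
t: 46.98
tcp_pos: [0.4543, -0.3645, 0.1891]
tool_rot: [0.999, 0.039, 0.0, 0.0]
force: [-0.9, 0.1, 0.7]
finger_gap: 0.996
gripper_force: 0.0
```

```bash
python3 -m jog '{"linear":[[-1.5,-1,-10],[0,0,-8],[0,0,-1],[0,0,0]],"turn":[0,0,0,0]}';python3 -m jog '{"linear":[[0,0,0],[0,0,0],[0,0,0],[0,0,0],[0,0,0]],"turn":[0,0,0,0,0]}' 0 40; python3 -m jog '{"linear":[[0,0,30],[0,0,45],[0,0,50],[0,0,45],[0,0,0]],"turn":[0,0,0,0,0]}'
```

```text
t: 47.48
tcp_pos: [0.4517, -0.366, 0.1693]
tool_rot: [0.999, 0.038, 0.0, 0.0]
force: [-0.1, 0.5, 0.1]
finger_gap: 0.999
gripper_force: 0.0
t: 48.1
tcp_pos: [0.4517, -0.3661, 0.17]
tool_rot: [0.999, 0.038, 0.0, 0.0]
force: [-1.5, 0.0, 5.8]
finger_gap: 0.675
gripper_force: 42.1
t: 48.72
tcp_pos: [0.4525, -0.3668, 0.343]
tool_rot: [0.999, 0.038, 0.003, 0.003]
force: [-0.5, -1.3, -1.6]
finger_gap: 0.665
gripper_force: 43.7
```

```bash
python3 -m jog '{"linear":[[17,44,0],[17,44,0],[17,44,0],[17,44,0],[17,44,0],[17,44,0],[17,44,0],[17,44,0],[17,44,0],[20,46,0],[0,0,0],[0,0,0]],"turn":[0,0,0,0,0,0,0,0,0,0,0,0]}'
```

```text
t: 50.22
tcp_pos: [0.624, 0.076, 0.3374]
tool_rot: [0.999, 0.038, -0.002, 0.0]
force: [-0.4, 0.4, -1.5]
finger_gap: 0.669
gripper_force: 43.7
```

```bash
python3 -m jog '{"linear":[[2,0.5,0],[0,0,-10],[0,0,-8],[0,0,-8],[0,0,-8],[0,0,0]],"turn":[0,0,0,0,0,0]}'; python3 -m jog '{"linear":[[0,0,-10],[0,0,-8],[0,0,-6],[0,0,0]],"turn":[0,0,0,0]}'
```

```text
t: 50.98
tcp_pos: [0.6264, 0.0765, 0.3042]
tool_rot: [0.999, 0.038, -0.001, -0.0]
force: [1.0, 0.1, -1.7]
finger_gap: 0.674
gripper_force: 43.7
t: 51.48
tcp_pos: [0.6265, 0.0765, 0.2804]
tool_rot: [0.999, 0.038, -0.001, -0.0]
force: [-0.7, -0.1, -1.3]
finger_gap: 0.669
gripper_force: 43.7
```

Release, back off and look; then the bushing.

```bash
python3 -m jog '{"linear":[[0,0,-3],[0,0,0],[0,0,0],[0,0,0],[0,0,0],[0,0,40],[0,0,40],[-14,-28,0],[-17,-34,0],[-17,-34,0],[-17,-34,0],[0,0,0]],"turn":[0,0,0,0,0,0,0,0,0,0,0,0]}' 1; python3 look.py c7; python3 - <<'E'
import cv2,numpy as np
a=cv2.imread("pics/c7_side.png")[200:410,190:440]
cv2.imwrite("pics/t.png",cv2.resize(a,None,fx=2.8,fy=2.8,interpolation=cv2.INTER_CUBIC))
E
```

```text
t: 52.98
tcp_pos: [0.5608, -0.0554, 0.3583]
tool_rot: [0.999, 0.036, -0.0, 0.0]
force: [-0.1, -0.1, -0.1]
finger_gap: 1.0
gripper_force: 0.0
top brass [382. 333. 456.] [ 0.4557 -0.1423]
top dark 321 275 206 [ 0.5797 -0.0207]
top dark 324 265 500 [ 0.6005 -0.0275]
side brass [417. 267. 496.] [ 0.458  -0.1307]
53.075 [ 0.5618 -0.0537  0.3584] [ 0.999  0.037  0.    -0.   ] 0.9969205250032126
```

View pics/t.png

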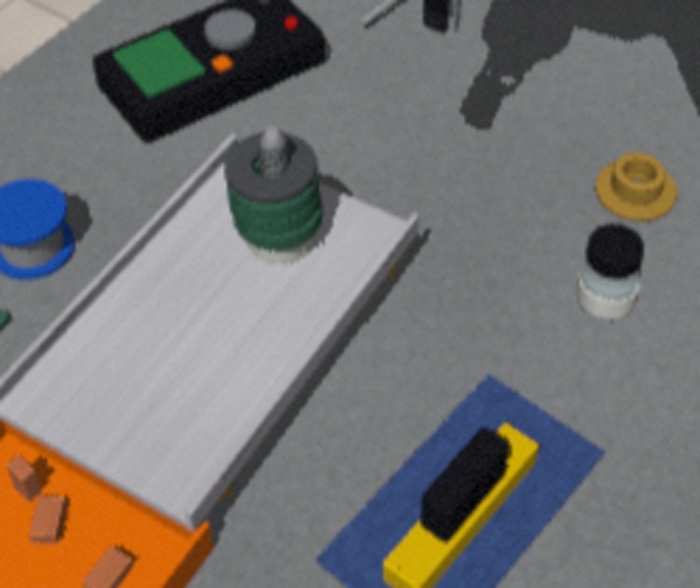

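The washer is on the three cores, the scraper is upright on its mat, the jar is untouched, and the bushing still stands at (637,185) in the crop.

```bash
python3 -m jog '{"linear":[[-26,-20,0],[-26,-20,0],[-26,-20,0],[-26,-20,-20],[0,0,-50],[0,0,-50],[0,0,-40],[0,0,0],[0,0,0]],"turn":[0,0,0,0,0,0,0,0,0]}' 0.8 40
```

```text
t: 54.2
tcp_pos: [0.4585, -0.1332, 0.199]
tool_rot: [0.999, 0.038, 0.001, 0.0]
force: [0.3, -0.2, 0.6]
finger_gap: 0.798
gripper_force: 0.0
```

```bash
python3 -m jog '{"linear":[[-0.5,0,-10],[0,0,-5],[0,0,0]],"turn":[0,0,0]}';python3 -m jog '{"linear":[[0,0,0],[0,0,0],[0,0,0],[0,0,0],[0,0,0],[0,0,0]],"turn":[0,0,0,0,0,0]}' 0 40; python3 -m jog '{"linear":[[0,0,30],[0,0,45],[0,0,50],[0,0,50],[24,30,0],[24,30,0],[24,30,0],[24,30,0],[24,30,0],[24,30,0],[24,30,0],[0,0,0]],"turn":[0,0,0,0,0,0,0,0,0,0,0,0]}'
```

```text
t: 54.58
tcp_pos: [0.4572, -0.1335, 0.1834]
tool_rot: [0.999, 0.038, 0.0, 0.0]
force: [0.5, 0.1, -1.2]
finger_gap: 0.803
gripper_force: 0.0
t: 55.32
tcp_pos: [0.4573, -0.1336, 0.1838]
tool_rot: [0.999, 0.038, 0.0, 0.0]
force: [-0.8, -0.9, 6.3]
finger_gap: 0.426
gripper_force: 39.5
t: 56.82
tcp_pos: [0.626, 0.0786, 0.3575]
tool_rot: [0.999, 0.039, 0.0, -0.0]
force: [-0.3, -0.7, -0.8]
finger_gap: 0.421
gripper_force: 40.6
```

```bash
python3 -m jog '{"linear":[[0,-1.5,0],[0,0,0],[0,0,-15],[0,0,-10],[0,0,-8],[0,0,-6],[0,0,0]],"turn":[0,0,0,0,0,0,0]}'
```

```text
t: 57.7
tcp_pos: [0.6251, 0.075, 0.3185]
tool_rot: [0.999, 0.038, -0.001, -0.0]
force: [0.1, -0.0, -2.4]
finger_gap: 0.424
gripper_force: 40.6
```

```bash
python3 -m jog '{"linear":[[1,1,0],[0,0,-6],[0,0,-6],[0,0,-6],[0,0,-3],[0,0,0]],"turn":[0,0,0,0,0,0]}'
```

```text
t: 58.45
tcp_pos: [0.6261, 0.076, 0.2978]
tool_rot: [0.999, 0.038, -0.0, -0.0]
force: [0.3, 0.3, -1.5]
finger_gap: 0.42
gripper_force: 40.6
```

```bash
python3 -m jog '{"linear":[[0,0,-1],[0,0,0],[0,0,0],[0,0,0],[0,0,40],[0,0,40],[-14,-28,0],[-17,-34,0],[-17,-34,0],[-17,-34,0],[0,0,0],[0,0,0]],"turn":[0,0,0,0,0,0,0,0,0,0,0,0]}' 0.8; python3 -c "
from h import *
a=snapshot('side')
cv2.imwrite('pics/u.png',cv2.resize(a[200:480,110:440],None,fx=2.1,fy=2.1,interpolation=cv2.INTER_CUBIC)[:,:,::-1])
print([(np.round(b[:3])) for b in blobs(a,'brass',100,900)],proj('side',[.6262,.0765,.122]),proj('side',[.6262,.0765,.15]))"
```

```text
t: 59.95
tcp_pos: [0.5614, -0.0539, 0.3774]
tool_rot: [0.999, 0.038, 0.0, -0.0]
force: [0.2, 0.0, 0.2]
finger_gap: 0.797
gripper_force: 0.0
[array([286., 256., 656.]), array([505., 162., 252.])] [287.31932548 253.86882609] [286.46948092 242.5730062 ]
```

View pics/u.png

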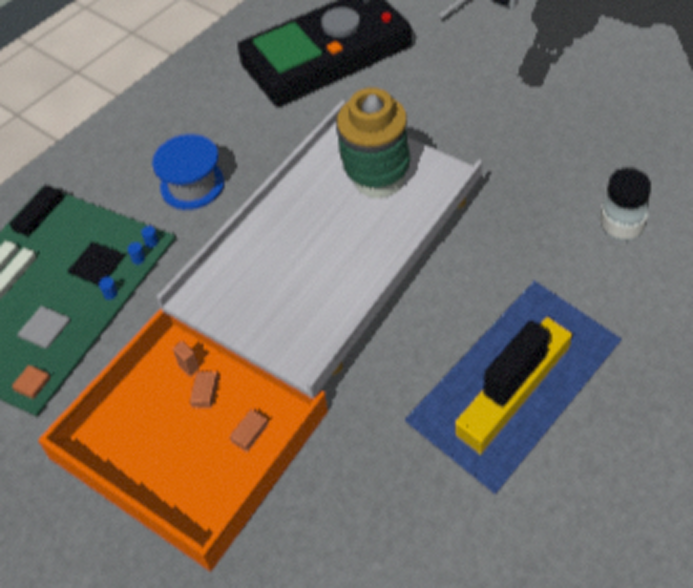

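The whole stack is on the bolt, with the bushing flange down at (372,115). The offcuts are in the tray and the scraper stands on its mat.

```bash
python3 -c "
from station import *
print(sign_off())"
```

```text
the job is handed in; nothing more can be done
None
```

I handed the job in at about 60 s on the robot's clock, and sign-off gave no verdict; the last picture shows all three offcuts in the tray, the spacer, three cores, washer and bushing (flange down) on the bolt, and the scraper upright on its mat, with the jar, screwdriver, meter and reel left alone.

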